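Set a drawer front off a batten with a spacer and hold it there

ROBOT

A 7-joint arm with a two-finger parallel gripper is mounted at the origin on the work surface. World frame = base frame: x ahead of the robot, y to its left, z up, the work surface at z = 0. Lengths are in m, angles in rad, forces in N, time in s.
With the tool pointing down it reaches from about 0.4 to 0.85 m from the base axis. Payload 4.5 kg.
Tool frame: the origin (TCP) lies between the finger pads; the fingertips stand 22 mm ahead of it and the grasp point (between the pads) lies 3 mm ahead of it; z points along the fingers, y is the line along which they close (so a half turn about z gives the same grasp; the last joint's range is limited). The gripper opens to 88 mm and grips with 3 to 60 N. Pads are 18 mm wide; open, the fingers measure 123 mm over their backs; the gripper's body (75 mm by 187 mm) begins 45 mm behind the grasp point.
Start: joints at [-1.229, 0.689, -0.195, 1.565, 0.157, 0.902, -0.215], TCP at [0.189, 0.596, 0.261] pointing down, gripper open.
Joint ranges: [-3.01, 3.01], [-0.46, 2.08], [-1.47, 1.51], [0.13, 2.56], [-1, 4.14], [0.04, 2.09], [-2.66, 2.66]. Speed limits (rad/s): [2.57, 2.57, 3.14, 3.14, 3.14, 3.14, 3.14].

INTERFACE

Orientations are given as [roll, pitch, yaw] about the fixed x, y, z axes, in that order (R = Rz(yaw) Ry(pitch) Rx(roll)).
In Python, from rig import robot, eyes, masks_of gives the robot as it stands. The module is installed in compiled form; this text tells all that it offers.
- The arm moves only by the shell command python3 -m handwheel 'ROWS' [FORCE]. ROWS is text: rows parted by semicolons, each of 7 numbers parted by spaces: the finger opening in cm, from 0 to 8.81, then the shift along the tool's x, y, z in cm, then the turn, a rotation vector about the tool's x, y, z in degrees. A call has 1 to 8 rows; each row is the pose to reach, as a shift and turn from the pose commanded when the call began, along the tool's axes at that moment; what a row does not reach only later rows make up. A row lasts 1/10 s, in which the tool goes at most 50 mm and 8.59 degrees, less where a joint would pass 70% of its speed; a pose out of reach is approached as far as the arm can. A call with a gripper value outside its range is refused whole. The fingers move at their own pace and stop on an object; FORCE is the grip in N (left out, the last holds). Time passes only in rows, so rows that repeat a pose let the fingers close. It gives the time, the measured TCP pose, the force, the opening and the grip force at its end, in the units of the state.
- robot.sense(): the state, without advancing time (a new reading comes with each control period).
- eyes.camera(name): name is "side" or "top" or "wrist"; returns the picture (480x640x3 uint8, red, green, blue); there is no depth.
- eyes.camera_params(name): a dict with "camera_matrix" (3x3 intrinsics, pixels), "R" (3x3) and "t" (3): a world point X has camera coordinates R X + t. Camera axes: x right, y down, z forward; pixel columns grow to the right and rows downward; lengths in m; the calibration is good to about 2 mm. A picture is of the moment at which its call begins: read the wrist's pose just before it. camera_params takes no time and is no camera call; for the wrist camera it gives the pose at the moment of the call.
- robot.job_done(): hands the job in; it is judged then, once.
Trained networks look in the newest picture that a camera, given by its name, has taken for a name from the list of things; names that differ only in an ending like _2 or _b are one class to them, and where a whole thing is asked for, a point or a joint stands for the part that bears it (a point fixed in the world has none). Each returns a list of dicts, best first, with "conf" (0 to 1); they miss things now and then, are a little off and sometimes report something else, mostly with a low value. They report only what shows in the picture. A call takes as long as a camera call. They do not tell look-alikes from the thing itself.
- masks_of(camera, thing): "region" (480x640 bool, what is visible of it) and "extent" ([left, top, width, height] in pixels, round what is visible of it).
The state is a dict: "t": time; "joint_positions": joint angles; "qvel": joint speeds; "joint_torque": joint torques, N m; "position": TCP position; "ee_rot": TCP orientation; "wrist_force": force on the tool from outside, world axes, zero at the start; "torque": the same for the moment, N m; "opening": finger opening in m; "finger_force": force on a finger pad.
Only numpy, scipy, OpenCV 4.12 (cv2) and the standard library are available. Lean on these libraries where they do the work, as an engineer would, in place of code of your own. Each camera call takes 0.05 s, during which the arm holds its last target. There are 200 camera calls.

TASK

A wooden drawer front with a round knob lies loose on the assembly board between two battens. Stand the small spacer shaped like an upside-down T on the board in the one gap between drawer front and batten that is already wide enough for it, about half-way along the drawer front's edge and clear of your hand afterwards; then push the drawer front over so that it lies flat and square against the spacer, with the spacer nipped against the batten. Finish while still pushing the drawer front firmly against the spacer, without letting go, and leave the other things on the table where they are.

Things in the scene. Friction and masses are not known exactly. Their poses are not given: they have to be found in the camera images.
- spacer_mid (a point): the spacer, a plain pale wooden upside-down T standing upright on the table: foot 70 long (its x) x 16 thick (y) x 25 high, with a grip tang 40 (x) x 16 (y) x 30 high on its middle; 55 high in all, about 40 g. Point: centre of the 70 x 16 x 55 outline, 27.5 above its underside; z up. It stands near two plain offcuts, at any of three places.
- front_knob (a point): the loose drawer front: mid-brown wooden panel 130 (its x) x 150 (its y, from batten to batten) x 24 thick, flat on the board, 0.5 kg, ordinary wood friction, skewed up to 0.05 rad. Mid-top stands a pale round knob, 32 diameter, 28 high. Point: on the knob's axis at half its height, 14 above the panel's top, 38 above its underside; panel's axes, z up.
- board: the assembly board, a plywood sheet 210 (its x) x 360 (its y) x 18 thick, fixed on the table. Origin: middle of its underside; z up. Battens and drawer front lie on its top face, 18 above the table.
- batten_narrow: the narrower batten, pale wood 190 long (its x) x 36 wide (its y) x 24 high, fixed on the board parallel to the board's x, near one of the board's two ends (either end). Origin: middle of its underside, on the board's top; z up. The gap between it and the drawer front is 22 to 30 wide in the middle: this one takes the 16 spacer.
- batten_wide: the wider batten, pale wood 190 (its x) x 64 (its y) x 24 high, fixed on the board at the other end, parallel to the first, 238 between their centre lines. Origin: middle of its underside, on the board's top; z up. The gap between it and the drawer front is only 8 to 16 wide in the middle, too tight for the spacer.
- offcut_block: bystander: plain wooden block 60 x 45 x 40 high; origin in its underside's middle
- offcut_strip: bystander: plain flat wooden strip 90 x 32 x 12 high; origin in its underside's middle
- flask: bystander: metal drinking bottle, 70 diameter, 210 high; origin in its underside's middle
- glue: bystander: white glue bottle, 56 diameter, 140 high; origin in its underside's middle
- hammer: bystander: hammer lying beyond the work
- screwdriver: bystander: screwdriver lying beyond the work
- tape: bystander: yellow tape measure 62 x 34 x 58 high; origin in its underside's middle
Not all that is in view belongs to the job. Leave any pink or red look-alike of the part that bears spacer_mid alone.

How it is judged:
On the way:
1. the spacer stands on the board in the wide gap, let go, beside the middle of the drawer front's edge (z of spacer_mid in the frame of batten_narrow below 0.031 m and angle between spacer_mid's own z axis and vertical below 0.12 rad and x of spacer_mid in the frame of front_knob between -0.03 and 0.03 m and (y of spacer_mid in the frame of batten_narrow between 0.022 and 0.042 m or y of spacer_mid in the frame of batten_narrow between -0.042 and -0.022 m) and contact force between each of the fingers, the arm and spacer below 0.2 N), for 0.2 s.
At the end, for the whole second after the job is handed in: Spacer upright on the board between narrower batten and drawer front, within 30 mm of mid-edge, not touched by the robot; both square to the batten within 0.04 rad, drawer front flat; over 2.5 N from robot to drawer front, drawer front to spacer and spacer to batten, at rest (z of spacer_mid in the frame of batten_narrow below 0.031 m and angle between spacer_mid's own z axis and vertical below 0.12 rad and x of spacer_mid in the frame of front_knob between -0.03 and 0.03 m and (y of spacer_mid in the frame of batten_narrow between 0.022 and 0.042 m or y of spacer_mid in the frame of batten_narrow between -0.042 and -0.022 m) and contact force between front and spacer above 2.5 N and contact force between spacer and batten_narrow above 2.5 N and contact force between any of the fingers, the arm and front above 2.5 N and contact force between each of the fingers, the arm and spacer below 0.5 N and angle between the x axis of each of spacer_mid, front_knob and the x axis of batten_narrow, either way round below 0.04 rad and angle between front_knob's own z axis and vertical below 0.03 rad and z of front_knob in the frame of batten_narrow below 0.041 m and linear speed of each of front, spacer below 0.01 m/s); the arm keeps its last pose, push and grip.
It fails at once if a bystander was shifted by more than 30 mm (distance of any of offcut_block, offcut_strip, flask, glue, hammer, screwdriver, tape from where it was at the start of the episode above 0.03 m).
It also fails if it takes over 48 s, if anything falls off the work surface, if the arm or the gripper's body presses on something with over 40 N, if the wrist force passes 120 N, or if a joint passes its speed limit or range.

## Working session

There is one attempt and no reset: what is moved stays moved. The work goes in short steps, Python scripts to look and compute and a shell command to move; the robot and the scene stay as the last step left them, time stands still between calls to the robot, and variables do not carry over. Pictures are saved under pics/ and viewed, at most 10 in all, crops included, and the job is handed in when it is done.

```bash
mkdir -p pics
cat > h.py <<'E'
import numpy as np, cv2
from rig import robot, eyes, masks_of
from scipy.spatial.transform import Rotation as Ro
def snap(c,n=None):
    im=eyes.camera(c)
    if n: cv2.imwrite(f'pics/{n}.png',im[:,:,::-1])
    return im
def ray(c,uv,z,p=None):
    p=p or eyes.camera_params(c); K,R,t=[np.array(p[k]) for k in('camera_matrix','R','t')]
    d=R.T@np.linalg.inv(K)@np.array([*uv,1.]); o=-R.T@t
    return o+d*(z-o[2])/d[2]
def proj(c,X,p=None):
    p=p or eyes.camera_params(c); K,R,t=[np.array(p[k]) for k in('camera_matrix','R','t')]
    q=K@(R@np.array(X)+t); return q[:2]/q[2]
def tool(X):
    s=robot.sense(); R=Ro.from_euler('xyz',s['ee_rot']).as_matrix()
    return R.T@(np.array(X)-s['position'])
E
python3 - <<'E'
from h import *
s=robot.sense(); print(s)
a=snap('top','top0')
for n in ['spacer_mid','front_knob','batten_narrow','batten_wide','board','offcut_block','offcut_strip']:
    for m in masks_of('top',n)[:4]: print('top',n,round(m['conf'],2),m['extent'],cv2.minAreaRect(np.argwhere(m['region'])[:,::-1].astype(np.float32)))
b=snap('side','side0')
for n in ['spacer_mid','front_knob']:
    for m in masks_of('side',n)[:3]: print('side',n,round(m['conf'],2),m['extent'])
for c in('top','side'):
    p=eyes.camera_params(c);print(c,-np.array(p['R']).T@p['t'],p['camera_matrix'],p['R'])
E
```

```text
{'t': 0.0, 'joint_positions': array([-1.22923415,  0.68995988, -0.19452219,  1.56635147,  0.15732973,
        0.90250005, -0.21509465]), 'qvel': array([-1.30239001e-03, -2.24006160e-04, -1.24749459e-04,  1.15215227e-05,
       -8.24111740e-04, -1.02877798e-03,  5.66675091e-04]), 'joint_torque': array([ 2.40491945e-04, -5.27553749e+01, -1.26716472e+00, -1.53431386e+01,
       -5.26967773e-02,  6.47426277e-03,  1.81672212e-04]), 'position': array([0.18919657, 0.59505151, 0.25992328]), 'ee_rot': array([-3.13977582e+00,  1.53370088e-04,  2.83394606e+00]), 'wrist_force': array([0.8062494 , 1.06092555, 0.52745617]), 'torque': array([-0.05306644,  0.01194476,  0.0141741 ]), 'finger_force': 0.0, 'opening': 0.08787971117422314}
top spacer_mid 0.72 [415.6, 271.4, 17.6, 24.4] ((425.56341552734375, 282.52923583984375), (9.28912353515625, 27.308624267578125), 24.775142669677734)
top spacer_mid 0.57 [444.9, 296.8, 22.7, 30.2] ((457.5000305175781, 311.0), (29.96331024169922, 11.627553939819336), 63.43495178222656)
top spacer_mid 0.46 [378.9, 297.1, 28.0, 20.8] ((391.66455078125, 307.92034912109375)
[... 1186 characters left out ...]
e front_knob 0.87 [261.9, 205.3, 69.6, 57.6]
side front_knob 0.59 [415.6, 367.7, 30.8, 27.1]
top [0.43310657 0.01573203 1.26648853] [[487.30205594   0.         322.74486887]
 [  0.         487.30205594 229.41681696]
 [  0.           0.           1.        ]] [[-2.03795357e-02 -9.99787365e-01 -3.14638705e-03]
 [-9.92026221e-01  2.06126216e-02 -1.24334613e-01]
 [ 1.24373030e-01  5.87416766e-04 -9.92235357e-01]]
side [ 0.12876798 -0.99134681  1.26080423] [[609.28589073   0.         321.98484884]
 [  0.         609.28589073 235.1929    ]
 [  0.           0.           1.        ]] [[ 0.90875836 -0.41711525  0.01315723]
 [-0.29544535 -0.66530614 -0.68562365]
 [ 0.29473767  0.61917898 -0.72783727]]
```

Run:
```python
from h import *
a=cv2.imread('pics/top0.png')[170:350,200:510]; b=cv2.imread('pics/side0.png')
cv2.imwrite('pics/c0.png',cv2.resize(a,(775,450),interpolation=cv2.INTER_CUBIC))
```

```text
(no output)
```

View pics/c0.png

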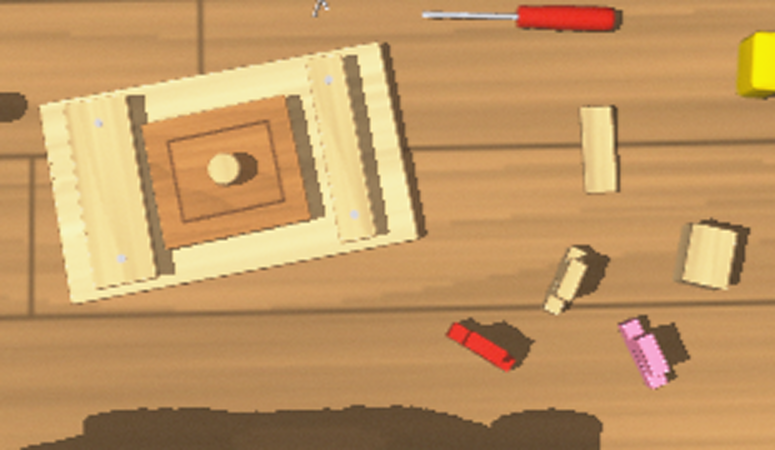

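View pics/side0.png

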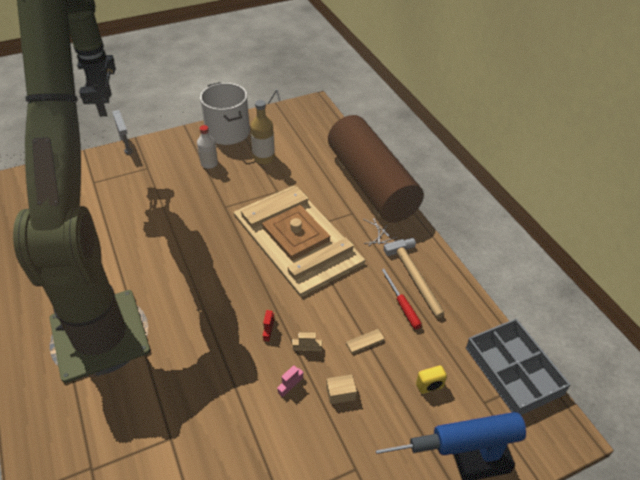

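The top crop shows the true pale spacer at about (428,282), with the red copy at (391,308) and the pink one at (457,311). The narrow batten is on the right at (335,229) and the wide gap lies between it and the drawer front. The side view agrees, with the spacer at (306,344).

Run:
```python
from h import *
snap('top')
def best(n,uv):
    ms=masks_of('top',n); f=lambda m:np.hypot(*(np.array(m['extent'][:2])+np.array(m['extent'][2:])/2-uv))
    return min(ms,key=f)['region']
for n,uv,z in [('spacer_mid',(425,283),.03),('front_knob',(290,238),.042),('batten_narrow',(335,229),.042),('batten_wide',(244,246),.042),('board',(290,238),.018),('offcut_block',(481,272),.04),('offcut_strip',(438,229),.012)]:
    r=best(n,uv); c=np.argwhere(r)[:,::-1]
    P=np.array([ray('top',u,z)[:2] for u in c]); 
    (cx,cy),(w,h),an=cv2.minAreaRect((P*1000).astype(np.float32)); m=P.mean(0)
    box=cv2.boxPoints(((cx,cy),(w,h),an)); e=box[1]-box[0]; f=box[2]-box[1]; L=e if np.hypot(*e)>np.hypot(*f) else f
    print(n,'rectc',round(cx),round(cy),'mean',np.round(m*1000),'size',round(w),round(h),'long axis yaw',round(np.degrees(np.arctan2(L[1],L[0]))%180,1))
s=robot.sense();p=eyes.camera_params('wrist');R=np.array(p['R']);print('wrist cam in world',-R.T@p['t']-s['position'],R[2],p['camera_matrix'][0])
```

```text
spacer_mid rectc 449 -240 mean [ 450. -240.] size 27 72 long axis yaw 151.0Traceback (most recent call last):
  File "<stdin>", line 8, in <module>
  File "h.py", line 9, in ray
    p=p or eyes.camera_params(c); K,R,t=[np.array(p[k]) for k in('camera_matrix','R','t')]
           ~~~~~~~~~~~~~~~~~~^^^
ValueError: time passes only in moves, steps and waits
```

```bash
cat > w.py <<'E'
from h import *
def rect(c,n,uv,z,p):
    ms=masks_of(c,n); f=lambda m:np.hypot(*(np.array(m['extent'][:2])+np.array(m['extent'][2:])/2-uv))
    if not ms: return print(n,'none')
    r=min(ms,key=f); q=np.argwhere(r['region'])[::3,::-1]
    P=np.array([ray(c,u,z,p)[:2] for u in q]); 
    (cx,cy),(w,h),an=cv2.minAreaRect((P*1000).astype(np.float32))
    box=cv2.boxPoints(((cx,cy),(w,h),an)); e=box[1]-box[0]; g=box[2]-box[1]; L=e if np.hypot(*e)>np.hypot(*g) else g
    print(n,round(r['conf'],2),np.round(r['extent']),'rectc',round(cx),round(cy),'mean',np.round(P.mean(0)*1000),'size',round(w),round(h),'long yaw',round(np.degrees(np.arctan2(L[1],L[0]))%180,1))
    return r['region']
E
python3 - <<'E'
from w import *
p=eyes.camera_params('top'); snap('top')
for n,uv,z in [('spacer_mid',(425,283),.03),('front_knob',(290,238),.042),('batten_narrow',(335,229),.042),('batten_wide',(244,246),.042),('board',(290,238),.018),('offcut_block',(481,272),.04),('offcut_strip',(438,229),.012)]: rect('top',n,uv,z,p)
s=robot.sense();p=eyes.camera_params('wrist');R=np.array(p['R']);print('wrist cam rel',-R.T@p['t']-s['position'],R[2],p['camera_matrix'][0],s['t'])
E
```

```text
spacer_mid 0.71 [415. 270.  19.  28.] rectc 447 -240 mean [ 448. -239.] size 24 68 long yaw 154.2
front_knob 0.67 [258. 211.  64.  59.] rectc 566 101 mean [565. 100.] size 130 150 long yaw 100.5
batten_narrow 0.87 [321. 195.  30.  73.] rectc 589 -17 mean [587. -17.] size 191 37 long yaw 9.5
batten_wide 0.75 [224. 208.  43.  78.] rectc 549 216 mean [548. 216.] size 194 67 long yaw 9.6
board 0.6 [215. 187. 153. 102.] rectc 569 100 mean [569.  80.] size 210 359 long yaw 99.6
offcut_block 0.83 [472. 254.  21.  34.] rectc 470 -379 mean [ 471. -378.] size 55 63 long yaw 167.3
offcut_strip 0.95 [434. 213.  11.  33.] rectc 584 -285 mean [ 584. -285.] size 31 86 long yaw 177.2
wrist cam rel [-0.07632623  0.02295629  0.1243266 ] [ 0.29724818 -0.09517673 -0.95004469] [340.31981924   0.         322.01232022] 1.1
```

Run:
```python
from h import *
p=eyes.camera_params('side')
for uv in [(262,157),(208,167),(227,138)]: print(ray('side',uv,0,p))
for X in [(.42,.3,.29),(.48,.0,.25),(.449,-.24,.2)]: print(X,tool(X)*100)
```

```text
[0.60699105 0.47492431 0.        ]
[0.43317411 0.49731361 0.        ]
[0.53553704 0.61449999 0.        ]
(0.42, 0.3, 0.29) [-30.94133199 -21.18574274  -2.92767742]
(0.48, 0.0, 0.25) [-45.74926322 -47.95782571   1.06991512]
(0.449, -0.24, 0.2) [-50.06702716 -71.76928378   6.0680527 ]
```

```bash
python3 -m handwheel '8.8 -31 -21.2 -3 0 0 8;8.8 -31 -21.2 -3 0 0 8;8.8 -31 -21.2 -3 0 0 8;8.8 -31 -21.2 -3 0 0 8;8.8 -31 -21.2 -3 0 0 8;8.8 -31 -21.2 -3 0 0 8;8.8 -31 -21.2 -3 0 0 8;8.8 -31 -21.2 -3 0 0 8'
python3 - <<'E'
from h import *
for X in [(.48,.0,.25),(.449,-.24,.2)]: print(X,tool(X)*100)
E
```

```text
t: 1.9
position: [0.4235, 0.2953, 0.2911]
ee_rot: [-3.141, 0.002, 2.688]
wrist_force: [0.8, 0.8, 0.3]
opening: 0.0878
finger_force: 0.0
(0.48, 0.0, 0.25) [-18.0002923  -24.07081273   4.17711954]
(0.449, -0.24, 0.2) [-25.70927734 -47.0008674    9.21637962]
```

```bash
python3 -m handwheel '8.8 -18 -24 4.2 0 0 0;8.8 -18 -24 4.2 0 0 0;8.8 -18 -24 4.2 0 0 0;8.8 -18 -24 4.2 0 0 0;8.8 -18 -24 4.2 0 0 0;8.8 -18 -24 4.2 0 0 0;8.8 -25.7 -47 9.2 0 0 0;8.8 -25.7 -47 9.2 0 0 0' && python3 -m handwheel '8.8 -12 -16 4 0 0 0' >/dev/null
python3 - <<'E'
from h import *
s=robot.sense();print(s['position'],s['ee_rot'],s['t'],tool((.449,-.24,.2))*100)
E
```

```text
t: 2.7
position: [0.467, -0.0909, 0.2289]
ee_rot: [3.141, 0.001, 2.694]
wrist_force: [0.3, 0.4, 0.8]
opening: 0.0879
finger_force: 0.0
[ 0.47419195 -0.13901628  0.21886894] [-3.14061535e+00 -1.99863271e-03  2.69403162e+00] 2.8 [ -2.10295253 -10.19211853   1.89265669]
```

```bash
python3 -m handwheel '8.8 -2.1 -10.2 1.9 0 0 0;8.8 -2.1 -10.2 1.9 0 0 0;8.8 -2.1 -10.2 1.9 0 0 0;8.8 -2.1 -10.2 1.9 0 0 0;8.8 -2.1 -10.2 1.9 0 0 0'
python3 - <<'E'
from w import *
p=eyes.camera_params('wrist'); snap('wrist','w1')
g=proj('wrist',(.449,-.24,.05),p);print(g, tool((.449,-.24,.2))*100)
rect('wrist','spacer_mid',g,.03,p)
E
```

```text
t: 3.3
position: [0.4518, -0.2366, 0.2004]
ee_rot: [3.14, 0.001, 2.696]
wrist_force: [-0.1, 0.8, -0.2]
opening: 0.0881
finger_force: 0.0
[318.02218064 225.5521321 ] [ 0.10654042 -0.49309058  0.05233153]
spacer_mid 0.7 [304. 180.  20.  78.] rectc 447 -243 mean [ 446. -243.] size 18 71 long yaw 153.5
```

View pics/w1.png

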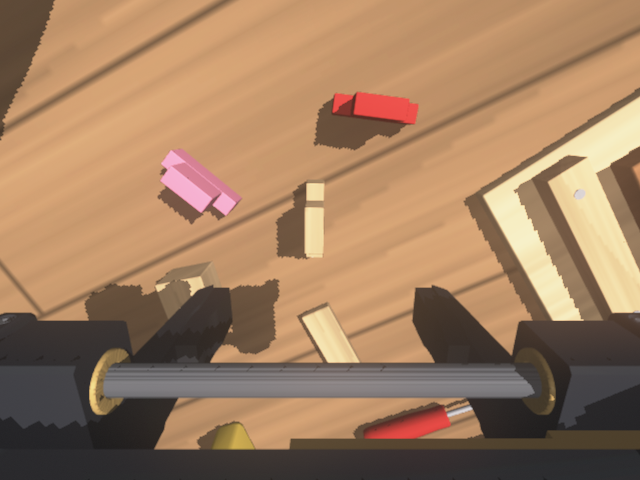

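The wrist view shows the true spacer upright at (315,220), clear of both look-alikes and the offcuts. I'll refine its pose by fitting the T's silhouette to the mask.

```bash
cat > fit.py <<'E'
from h import *
from scipy.optimize import minimize
def boxpts(L,W,z0,z1,cx=0,cy=0): return np.array([[cx+a*L/2,cy+b*W/2,z] for a in(-1,1) for b in(-1,1) for z in(z0,z1)])
def sil(parts,q,p,S=4):
    x,y,a=q; K,R,t=[np.array(p[k]) for k in('camera_matrix','R','t')]; im=np.zeros((480*S,640*S),np.uint8)
    Rz=np.array([[np.cos(a),-np.sin(a),0],[np.sin(a),np.cos(a),0],[0,0,1]])
    for b in parts:
        v=(R@(Rz@b.T+np.array([[x],[y],[0]]))+t[:,None]); v=K@v; uv=(v[:2]/v[2]).T
        cv2.fillConvexPoly(im,cv2.convexHull(np.round((uv+.5)*S).astype(np.int32)),255)
    return cv2.resize(im,(640,480),interpolation=cv2.INTER_AREA)/255.
def fit(mask,parts,q0,p):
    m=mask.astype(float); f=lambda d:np.abs(sil(parts,np.array(q0)+d*[.01,.01,.1],p)-m).sum()/m.sum()
    r=minimize(f,np.zeros(3),method='Nelder-Mead',options=dict(initial_simplex=np.array([[0,0,0],[.5,0,0],[0,.5,0],[0,0,.5]]),xatol=.005))
    return np.array(q0)+r.x*[.01,.01,.1],r.fun
def tee(z0=0): return [boxpts(.07,.016,z0,z0+.025),boxpts(.04,.016,z0+.025,z0+.055)]
E
python3 - <<'E'
from fit import *
p=eyes.camera_params('wrist'); snap('wrist')
ms=masks_of('wrist','spacer_mid'); m=min(ms,key=lambda m:abs(m['extent'][0]-304))
q,e=fit(m['region'],tee(),(.447,-.241,2.69),p); print(q,np.degrees(q[2]),e)
s=robot.sense();print(s['position'],np.degrees(s['ee_rot']),tool((q[0],q[1],.051))*100)
E
```

```text
[ 0.45087765 -0.24464925  2.67792527] 153.43381607941882 0.044892286309937454
[ 0.45187185 -0.23632569  0.20050552] [1.79954053e+02 3.03732768e-02 1.54554636e+02] [-0.25992046 -0.80631861 14.95004981]
```

```bash
python3 -m handwheel '8.8 -0.25 -0.8 5 0 0 1;6 -0.25 -0.8 9 0 0 1;5 -0.25 -0.8 12 0 0 1;5 -0.25 -0.8 14 0 0 1;5 -0.25 -0.8 14.9 0 0 1;5 -0.25 -0.8 14.9 0 0 1' 15
python3 - <<'E'
from fit import *
print(tool((.4509,-.2446,.051))*100); snap('wrist','w2')
E
```

```text
t: 4.1
position: [0.4499, -0.2454, 0.0505]
ee_rot: [3.141, -0.002, 2.678]
wrist_force: [0.7, 0.1, 0.0]
opening: 0.051
finger_force: 0.0
[-0.05785437  0.11386992 -0.04886528]
```

View pics/w2.png

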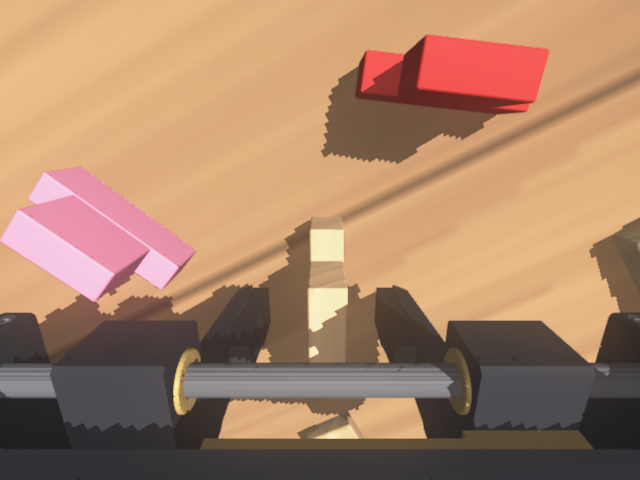

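The spacer's tang (328,310) sits centred between the fingers at (260,300) and (390,300). Next I'll close and lift.

```bash
python3 -m handwheel '0.5 0 0 0 0 0 0;0.5 0 0 0 0 0 0;0.5 0 0 0 0 0 0;0.5 0 0 0 0 0 0;0.5 0 0 0 0 0 0;0.5 0 0 -2 0 0 0;0.5 0 0 -7 0 0 0;0.5 0 0 -12 0 0 0' 20
python3 - <<'E'
from fit import *
for X in [(.555,.06,.17)]:print(tool(X)*100)
E
```

```text
t: 4.95
position: [0.4489, -0.246, 0.1718]
ee_rot: [-3.141, -0.003, 2.677]
wrist_force: [0.3, -1.7, -0.8]
opening: 0.0156
finger_force: 20.0
[ 4.22564175 32.10767063  0.19229685]
```

Run:
```python
from h import *
print(tool((.582,.013,.23))*100)
```

```text
[-0.27638389 29.11445096 -5.82038984]
```

```bash
python3 -m handwheel '0.5 0 5 -4 0 0 -8;0.5 0 10 -5.8 0 0 -16;0.5 -0.3 15 -5.8 0 0 -24;0.5 -0.3 20 -5.8 0 0 -32;0.5 -0.3 25 -5.8 0 0 -36;0.5 -0.3 29.1 -5.8 0 0 -36;0.5 -0.3 29.1 -5.8 0 0 -36;0.5 -0.3 29.1 -5.8 0 0 -36'
python3 - <<'E'
from fit import *
s=robot.sense(); print(s['position'],np.degrees(s['ee_rot'][2]))
p=eyes.camera_params('wrist'); snap('wrist','w3')
pan=[boxpts(.13,.15,.018,.042),boxpts(.032,.032,.042,.070)]
th=np.linspace(0,6.28,24); pan[1]=np.array([[.016*np.cos(a),.016*np.sin(a),z] for a in th for z in(.042,.07)])
a=np.radians(9.5)
for n,parts,q0 in [('front_knob',pan,(.566,.101,a)),('batten_narrow',[boxpts(.19,.036,.018,.042)],(.589,-.017,a)),('batten_wide',[boxpts(.19,.064,.018,.042)],(.549,.216,a)),('board',None,0)]:
    ms=masks_of('wrist',n)
    for m in ms[:2]:
        print(n,m['conf'],np.round(m['extent']))
        if parts: 
            q,e=fit(m['region'],parts,q0,p); print(np.round(q,4),np.degrees(q[2]),e)
np.save('p3.npy',p,allow_pickle=True)
E
```

```text
t: 5.75
position: [0.583, 0.0147, 0.229]
ee_rot: [3.141, -0.0, -2.974]
wrist_force: [-0.6, -0.9, -1.1]
opening: 0.0155
finger_force: 20.0
[0.58302881 0.01469707 0.22897598] -170.4107536361441
front_knob 0.56 [334. 139. 170. 142.]
[0.5664 0.0972 0.1885] 10.79775335305577 0.03338105398144975
batten_narrow 0.71 [260. 110.  48. 184.]
[ 0.5882 -0.0206  0.1579] 9.047062575531413 0.14046728609499748
batten_wide 0.62 [483. 110. 112. 197.]
[0.5495 0.2149 0.1673] 9.583152869855045 0.01998143253239351
batten_wide 0.25 [302. 214.  42. 150.]
[0.6807 0.0308 0.3477] 19.92428655836299 0.9534931755781777
```

View pics/w3.png

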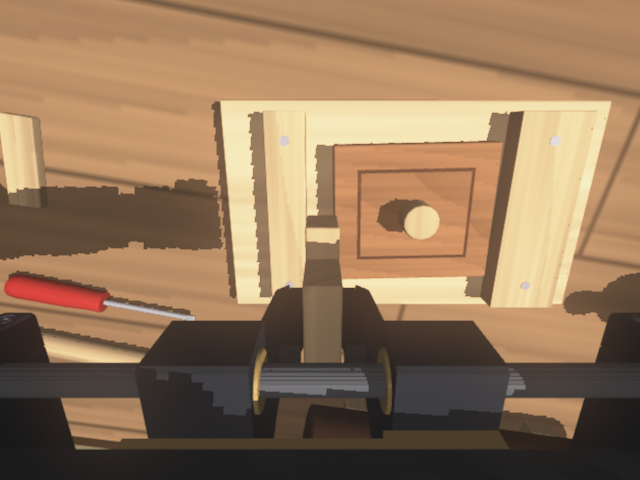

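The wrist view shows the wide gap at (320,180) between the narrow batten (285,200) and the drawer front (415,210). The held spacer overlays the gap from (322,215) down.

Run:
```python
from h import *
print(tool((.581,.0103,.075))*100)
```

```text
[ 0.10160768  0.06701458 15.40367346]
```

```bash
python3 -m handwheel '0.5 0.1 0.1 5 0 0 0;0.5 0.1 0.1 9 0 0 0;0.5 0.1 0.1 12 0 0 0;0.5 0.1 0.1 13 0 0 0;0.5 0.1 0.1 14 0 0 0;0.5 0.1 0.1 15 0 0 0;0.5 0.1 0.1 15.4 0 0 0;0.5 0.1 0.1 15.4 0 0 0'
python3 - <<'E'
from h import *
print(tool((.581,.0103,.0685))*100); snap('wrist','w4')
E
```

```text
t: 6.8
position: [0.582, 0.0132, 0.0754]
ee_rot: [-3.142, 0.001, -2.978]
wrist_force: [-0.8, 0.0, -0.4]
opening: 0.0158
finger_force: 20.0
[ 0.14784032 -0.27188897  0.6935257 ]
```

View pics/w4.png

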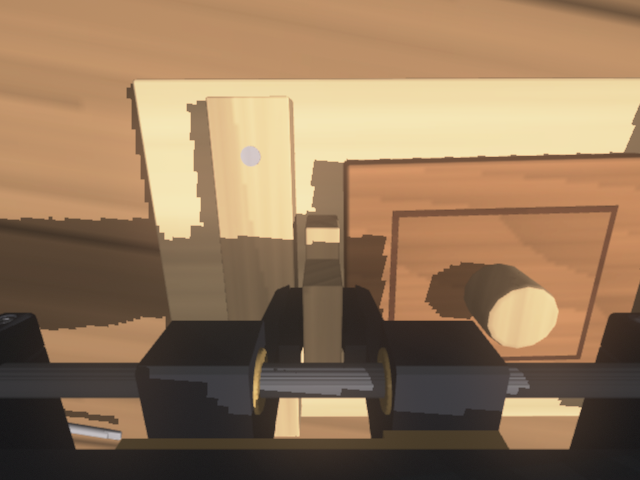

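The spacer's foot end (306–339, row 225) sits inside the gap between the batten edge (295) and the panel edge (345), slightly towards the panel. I'll shift it 2 mm towards the batten, set it down and release.

```bash
python3 -m handwheel '0.5 0.1 -0.2 0 0 0 0;0.5 0.1 -0.2 0.3 0 0 0;0.5 0.1 -0.2 0.5 0 0 0;0.5 0.1 -0.2 0.65 0 0 0;0.5 0.1 -0.2 0.75 0 0 0;0.5 0.1 -0.2 0.75 0 0 0'
```

```text
t: 7.45
position: [0.5811, 0.011, 0.0692]
ee_rot: [-3.141, 0.0, -2.978]
wrist_force: [-3.3, -0.5, 13.8]
opening: 0.0158
finger_force: 20.0
```

```bash
python3 -m handwheel '1.9 0 0 0 0 0 0;2.6 0 0 -0.05 0 0 0;3.2 0 0 -0.1 0 0 0;3.6 0 0 -0.1 0 0 0;3.6 0 0 -0.1 0 0 0;4 0 0 -2 0 0 0;4 0 0 -6 0 0 0;4 0 0 -10 0 0 0'
python3 - <<'E'
from fit import *
s=robot.sense(); print(s['position'],s['t'])
p=eyes.camera_params('wrist'); snap('wrist','w5')
for m in masks_of('wrist','spacer_mid')[:3]:
    q,e=fit(m['region'],tee(.018),(.581,.0103,.167),p); print(m['conf'],np.round(m['extent']),np.round(q,4),np.degrees(q[2]),e)
th=np.linspace(0,6.28,24); pan=[boxpts(.13,.15,.018,.042),np.array([[.016*np.cos(a),.016*np.sin(a),z] for a in th for z in(.042,.07)])]
for m in masks_of('wrist','front_knob')[:1]:
    q,e=fit(m['region'],pan,(.5664,.0972,.188),p); print('front',m['conf'],np.round(m['extent']),np.round(q,4),np.degrees(q[2]),e)
E
```

```text
t: 8.25
position: [0.5804, 0.0111, 0.1681]
ee_rot: [3.141, -0.002, -2.978]
wrist_force: [1.3, -0.4, -1.2]
opening: 0.0399
finger_force: 0.0
[0.58041696 0.01110128 0.16807326] 8.25
0.88 [308. 186.  26.  92.] [0.5794 0.0088 0.1678] 9.615039146242674 0.04058437585307766
front 0.73 [340. 147. 208. 165.] [0.5662 0.0966 0.183 ] 10.484000001808935 0.05022462453236558
```

View pics/w5.png

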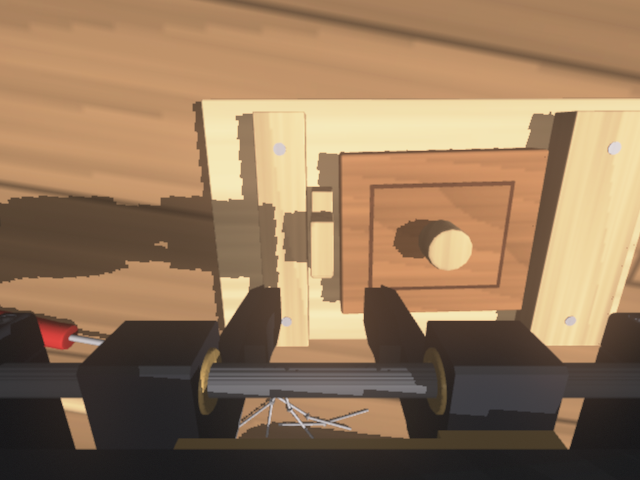

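The spacer stands released in the gap at (321,230), square to the batten and mid-edge. Next the fingers go around the knob at (449,249).

Run:
```python
from h import *
print(tool((.5662,.0966,.067))*100)
```

```text
[ 0.31070822  8.68330032 10.30486854]
```

```bash
python3 -m handwheel '6 0.3 4 0 0 0 0;6 0.3 8.6 0 0 0 0;6 0.3 8.6 0 0 0 0;6 0.3 8.6 4 0 0 0;6 0.3 8.6 7 0 0 0;6 0.3 8.6 9.5 0 0 0;6 0.3 8.6 10.2 0 0 0;6 0.3 8.6 10.2 0 0 0' && python3 -m handwheel '4 0 0 0 0 0 0;4 0 0 0 0 0 0;4 0 0 0 0 0 0;4 0 0 0 0 0 0' 40
python3 - <<'E'
from h import *
print(tool((.5662,.0966,.067))*100); snap('wrist','w6')
E
```

```text
t: 9.2
position: [0.5629, 0.095, 0.065]
ee_rot: [-3.141, -0.003, -2.978]
wrist_force: [-0.2, 0.3, 0.3]
opening: 0.0603
finger_force: 0.0
t: 9.6
position: [0.5642, 0.0954, 0.0656]
ee_rot: [3.142, -0.0, -2.978]
wrist_force: [0.7, -0.3, -0.1]
opening: 0.04
finger_force: 0.0
[-0.22027445  0.08998279 -0.14024832]
```

View pics/w6.png

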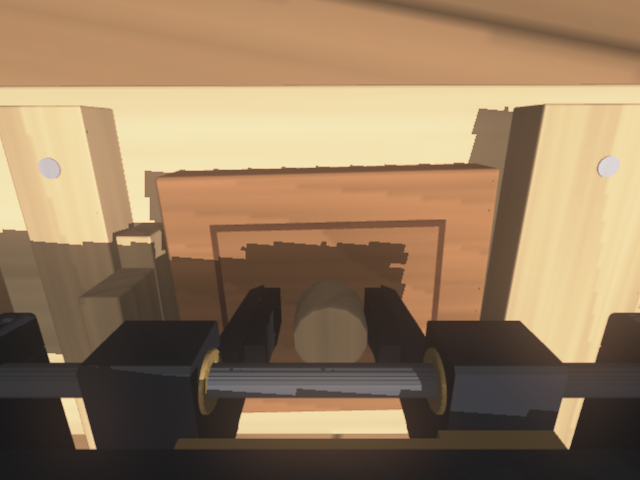

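The knob (330,325) is between the fingers with no contact, and the spacer is still standing at left (135,270). Now I'll push slowly towards the narrow batten.

```bash
python3 -m handwheel '4 -0.1 -0.2 -0.1 0 0 0;4 -0.1 -0.4 -0.1 0 0 0;4 -0.1 -0.6 -0.1 0 0 0;4 -0.1 -0.75 -0.1 0 0 0;4 -0.1 -0.9 -0.1 0 0 0;4 -0.1 -1.0 -0.1 0 0 0;4 -0.1 -1.1 -0.1 0 0 0;4 -0.1 -1.1 -0.1 0 0 0'
```

```text
t: 10.45
position: [0.567, 0.0851, 0.0667]
ee_rot: [3.141, 0.0, -2.978]
wrist_force: [-0.6, 2.5, -2.0]
opening: 0.0399
finger_force: 1.9
```

```bash
python3 -m handwheel '4 0 -0.1 0 0 0 0;4 0 -0.2 0 0 0 0;4 0 -0.3 0 0 0 0;4 0 -0.3 0 0 0 0'
```

```text
t: 10.85
position: [0.5685, 0.0847, 0.0668]
ee_rot: [3.138, 0.004, -2.977]
wrist_force: [1.1, 7.9, -4.0]
opening: 0.04
finger_force: 3.7
```

```bash
python3 -m handwheel '4 0 -0.05 0.05 0 0 0;4 0 -0.1 0.05 0 0 0;4 0 -0.1 0.05 0 0 0;4 0 -0.1 0.05 0 0 0'
python3 - <<'E'
from fit import *
snap('side','s7'); p=eyes.camera_params('side')
m=[m for m in masks_of('side','spacer_mid')]; print([(round(x['conf'],2),np.round(x['extent'])) for x in m])
p=eyes.camera_params('top'); snap('top','t7')
print([(round(x['conf'],2),np.round(x['extent'])) for x in masks_of('top','front_knob')])
a=cv2.imread('pics/side0.png'); 
im=snap('wrist','w7')
def cr(f,y,x,h,w,W,H): return cv2.resize(cv2.imread(f)[y:y+h,x:x+w],(W,H),interpolation=cv2.INTER_CUBIC)
c=np.vstack([np.hstack([cr('pics/s7.png',180,225,120,160,400,300),cr('pics/t7.png',180,215,120,160,400,300)]),cr('pics/w7.png',75,0,225,600,800,300)])
cv2.imwrite('pics/c7.png',c); s=robot.sense(); print(s['wrist_force'],s['t'])
E
```

```text
t: 11.25
position: [0.5686, 0.0847, 0.0666]
ee_rot: [3.136, 0.004, -2.976]
wrist_force: [-0.3, 9.1, -0.9]
opening: 0.0398
finger_force: 4.4
[(0.96, array([277., 366.,  26.,  31.])), (0.75, array([299., 240.,  29.,  19.])), (0.57, array([263., 309.,   9.,  33.]))]
[(0.58, array([267., 209.,  51.,  60.]))]
[ 0.32774949  8.75459628 -1.49566374] 11.5
```

View pics/c7.png

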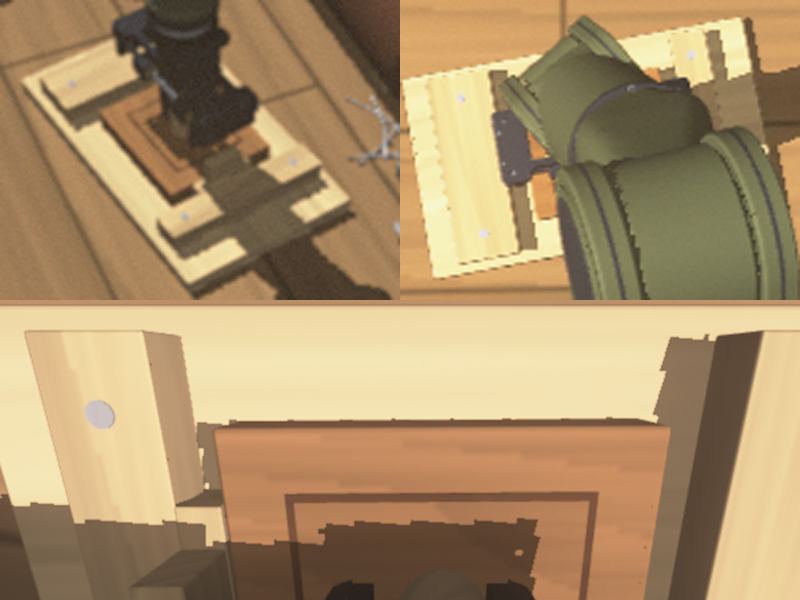

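The wrist crop shows the foot end (200,520) nipped between the batten and the drawer front, with the edges parallel and the panel flat. The push is steady at about 9 N, so I'm handing in.

```bash
python3 -c "
from rig import robot
print(robot.job_done())"
```

```text
the job is handed in; nothing more can be done
None
```

I handed the job in with the spacer standing in the wide gap, nipped between the narrow batten and the drawer front, and the hand still pushing the knob at about 9 N; the judge returned no verdict, so success is unconfirmed.

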